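# Unbolt the wash box and slide its lid open

### The arm

A 7-joint arm with a two-finger parallel gripper is mounted at the origin on the work surface. World frame = base frame: x ahead of the robot, y to its left, z up, the work surface at z = 0. Lengths are in m, angles in rad, forces in N, time in s.
With the tool pointing down it reaches from about 0.425 to 0.925 m from the base axis. Payload 6.8 kg.
Tool frame: the origin (TCP) lies midway between the tips of the shut fingers; the grasp point (between the pads) lies 19 mm behind it; z points along the fingers, y is the direction in which the jaws open and shut (so a half turn about z gives the same grasp; the last joint's range is limited). The gripper opens to 85 mm and grips with 20 to 120 N. Pads are 22 mm wide; open, the fingers measure 114 mm over their backs; the gripper's body (76 mm by 85 mm) begins 54 mm behind the grasp point. The pads swing forward as they close: fully open they stand 13 mm farther back than shut.
Start: joints at [1.109, 0.477, 0.022, 1.555, -0.011, 1.109, -0.083], TCP at [0.234, -0.633, 0.231] pointing down, gripper open.
Joint ranges: [-2.96, 2.96], [-0.34, 2.1], [-1.41, 1.46], [0.24, 2.44], [-1.37, 4.51], [0.17, 1.92], [-2.96, 2.96]. Speed limits (rad/s): [2.39, 2.39, 3.14, 3.14, 3.14, 3.14, 3.14].

### API

Orientations are given as a rotation vector (axis times angle).
In Python, from bench import r gives the robot as it stands. The module is installed in compiled form; this text tells all that it offers.
- The arm moves only by the tool play_rows, never from a script. Its argument "plan" is a list of rows, each a list of 7 numbers: the shift along the world's x, y, z in mm, then the turn, a rotation vector about the world's x, y, z in rad, then the finger opening in mm, from 0 to 85.4. A call has 1 to 12 rows; each row is the pose to reach, as a shift and turn from the pose commanded when the call began; what a row does not reach only later rows make up. A row lasts 1/10 s, in which the tool goes at most 50 mm and 8.59 degrees, less where a joint would pass 70% of its speed; a pose out of reach is approached as far as the arm can. A call with a gripper value outside its range is refused whole. The fingers move at their own pace and stop on an object; "grip_force" is the grip in N (left out, the last holds). Time passes only in rows, so rows that repeat a pose let the fingers close. It gives the time, the measured TCP pose, the force and the opening at its end, in the units of the state.
- r.get_obs(): the state, without advancing time (a new reading comes with each control period).
- r.grab_frame(name): name is "scene" or "top"; returns a dict with "color" (384x512x3 uint8, blue, green, red), "z_map" (384x512 float32, m along the optical axis (not along the pixel's ray), 0 where there is no reading), "camera_matrix" (3x3 intrinsics, pixels), "R" (3x3) and "t" (3): a world point X has camera coordinates R X + t. Camera axes: x right, y down, z forward; pixel columns grow to the right and rows downward; lengths in m; the calibration is good to about 2 mm. A picture is of the moment at which its call begins.
- r.hand_in(): hands the job in, once; it reports no verdict.
The state is a dict: "clock": time; "joints": joint angles; "qvel": joint speeds; "tau": joint torques, N m; "tcp_pos": TCP position; "orientation": TCP orientation; "contact_force": force on the tool from outside, world axes, zero at the start; "moment": the same for the moment, N m; "grip_width": finger opening in m.
Only numpy, scipy, OpenCV 4.12 (cv2) and the standard library are available. Lean on these libraries where they do the work, as an engineer would, in place of code of your own. Each camera call takes 0.05 s, during which the arm holds its last target.

### The job

Open the wooden wash box on the ledge: draw its steel bolt all the way back out of the staple on the lid and lay the bolt's knob over into the side notch so that the bolt stays parked, then slide the tin lid all the way back by its upright pull. Leave the other things on the ledge where they stand.

Things in the scene. Friction and masses are not known exactly. Their poses are not given: they have to be found in the camera images.
- box: Wooden box fixed on the ledge, 180 (its x) by 280 (its y) by 70 high; origin at the centre of its underside, z up. Its x points away from the robot, y to the left, turned by up to 0.4 rad. Right part (y -140 to +16): hollow, under the tin lid. Left part (y +20 to +140): solid wooden deck, top z 70, carrying the bolt, whose axis is parallel to y at x -20, z 86.
- knob_ball (a point): Centre of the steel ball, 18 across, on the knob's stem (round bar 10 thick). 50 from the bolt's axis, straight up (box z 136) while the knob is upright; the stem is bare between the channel's top (z 100) and the ball (z 127). In the box frame the stem is at x -20, y 50 with the bolt home and y 110 fully drawn. Moves with the bolt.
- notch (a point): Middle of the side notch's mouth in the far cheek, at the height of the cheek tops: box frame x -9, y 107, z 100. The notch is 22 wide for the 10 stem.
- lid_pull (a point): Centre of the lid's upright pull, a plate 10 thick (box x), 70 long (box y), 28 high above the lid's top (box z 70; pull's top z 98). With the lid shut it is at box x -55, y -62, z 84; it moves with the lid along the box's +x.
- bolt (a joint): How far the bolt is drawn towards the box's +y, m: 0 home through the staple, 0.060 fully drawn against its stop. It starts at 0 to 0.010. About 1.2 N friction; it stays where it is left.
- knob (a joint): Lean of the knob about the bolt's axis, rad: 0 upright, positive towards the box's +x (notch side), 1.25 lying in the notch against its stop. The channel lets it lean only about 0.17 either way except at the notch, which it enters with the bolt drawn 0.052 to 0.060. It stays upright if left, and falls by its own weight beyond about 0.3.
- lid (a joint): How far the lid is slid open towards the box's +x, m: 0 shut, 0.110 fully open against its stop. About 1.5 N friction; it stays where it is left. While the bolt is in the staple it moves only some 3 mm.
- bodna: Red plastic water pot with spout and handle, 132 across, 170 high; origin at the centre of its underside. Bystander.
- tumbler: Glass tumbler, 70 across, 110 high; origin at the centre of its underside. Bystander.
- soap_case: Closed yellow soap case, 75 by 105 by 39 high; origin at the centre of its underside. Bystander.
- brush_cup: White ceramic cup with a toothbrush, 74 across, 100 high (brush to 170); origin at the centre of its underside. Bystander.
- channel (a point): Middle of the steel channel in which the bolt (12 thick) runs, at the height of its top: box frame x -20, y 82.5, z 100. Two upright cheeks, each 7.5 thick, 15 apart, over box y 30 to 135; the knob's stem stands up between them. The far (+x) cheek is cut away from y 96 to 118: the side notch.
- staple (a point): Middle of the opening of the small steel staple (bridge) on the lid: box frame x -20, y 2, z 86 with the lid shut; 30 (x) by 8 (y), top at z 101. The bolt pushed home passes through it and blocks the lid; its end has left it once drawn by 25.

How it is judged:
By the outcome, as a careful person would: the job done as asked, in the order asked, and still so for the second after the job is handed in, with the robot touching nothing.
It also fails if it takes over 50 s, if anything falls off the work surface, if the arm or the gripper's body presses on something with over 40 N, if the wrist force passes 120 N, or if a joint passes its speed limit or range.

## Working session

There is one attempt and no reset: what is moved stays moved. The work goes in short steps, Python scripts to look and compute and a tool call to move; the robot and the scene stay as the last step left them, time stands still between calls to the robot, and variables do not carry over. Pictures are saved under pics/ and viewed, and the job is handed in when it is done.

Besides the shell and the picture viewer there is one more tool, called after "Call:" as name(argument=value, ...) on one line, values as JSON. play_rows: Moves the arm, as the interface text tells. Its arguments: {"type":"object","properties":{"plan":{"type":"array"},"grip_force":{"type":"number"}},"required":["plan"]}

```bash
mkdir -p pics; cat > h.py <<'E'
import numpy as np, cv2
from bench import r
def grab(n,tag):
    f=r.grab_frame(n); cv2.imwrite(f'pics/{tag}.png',f['color'])
    np.savez(f'{tag}.npz',**{k:np.asarray(v) for k,v in f.items()}); return f
def load(tag): return dict(np.load(f'{tag}.npz'))
def pw(f,u,v,z=None):
    K=f['camera_matrix']; 
    if z is None: z=f['z_map'][int(round(v)),int(round(u))]
    c=np.linalg.inv(K)@np.array([u,v,1.])*z
    return f['R'].T@(c-f['t'])
def ray_at(f,u,v,h):
    d=f['R'].T@np.linalg.inv(f['camera_matrix'])@np.array([u,v,1.]); o=-f['R'].T@f['t']
    return o+d*(h-o[2])/d[2]
def proj(f,X):
    c=f['R']@np.asarray(X)+f['t']; p=f['camera_matrix']@c; return p[:2]/p[2]
E
python3 - <<'E'
from h import *
for n in('scene','top'):
    f=grab(n,n+'0'); print(n,f['camera_matrix'].tolist(),-f['R'].T@f['t'],f['R'][2])
o=r.get_obs(); print(o)
E
```

```text
scene [[384.2748594974521, 0.0, 255.66682756467137], [0.0, 384.2748594974521, 190.59418448163353], [0.0, 0.0, 1.0]] [ 1.07815554 -0.64962197  0.90572823] [-0.48040729  0.54804198 -0.68473267]
top [[410.4782911312578, 0.0, 257.2442334486973], [0.0, 410.4782911312578, 190.76280621276433], [0.0, 0.0, 1.0]] [ 0.4261061  -0.01370121  1.46330034] [ 0.05395749 -0.01914111 -0.99835976]
{'clock': 0.1, 'joints': array([ 1.10891352,  0.47772737,  0.02234691,  1.55631059, -0.01153   ,
        1.10929391, -0.0831204 ]), 'qvel': array([ 0.00036991, -0.0014217 , -0.00093579, -0.00139433, -0.00071154,
       -0.00111655, -0.00080288]), 'tau': array([ 6.71112095e-03, -5.97751844e+01,  1.61437400e+00, -2.81950879e+01,
        1.27449693e-02,  5.01647213e-03,  3.43397596e-05]), 'tcp_pos': array([ 0.23367294, -0.63271725,  0.23043408]), 'orientation': array([-3.09103118e+00, -5.52524831e-01,  5.86686772e-04]), 'contact_force': array([0.82930412, 0.21839667, 0.197983  ]), 'moment': array([-0.03562441, -0.04072448,  0.04983384]), 'grip_width': 0.08502849970020637}
```

View pics/scene0.png

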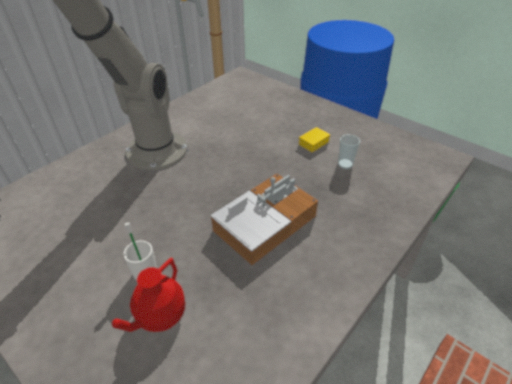

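View pics/top0.png

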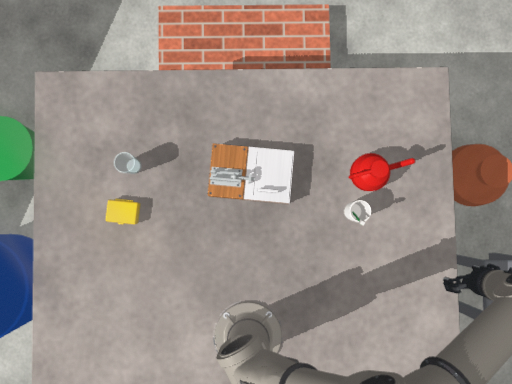

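The scene view shows the box near (265,215), with the bodna and cup at (150,285) and the soap and tumbler at (330,145). In the top view the box is at about (252,173), only slightly turned. I'll enlarge both.

```bash
python3 - <<'E'
import cv2
a=cv2.imread('pics/top0.png')[135:211,200:302]; cv2.imwrite('pics/top0c.png',cv2.resize(a,None,fx=7.8,fy=7.8,interpolation=cv2.INTER_CUBIC))
a=cv2.imread('pics/scene0.png')[165:265,200:330]; cv2.imwrite('pics/scene0c.png',cv2.resize(a,None,fx=6,fy=6,interpolation=cv2.INTER_CUBIC))
E
```

```text
(no output)
```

View pics/top0c.png

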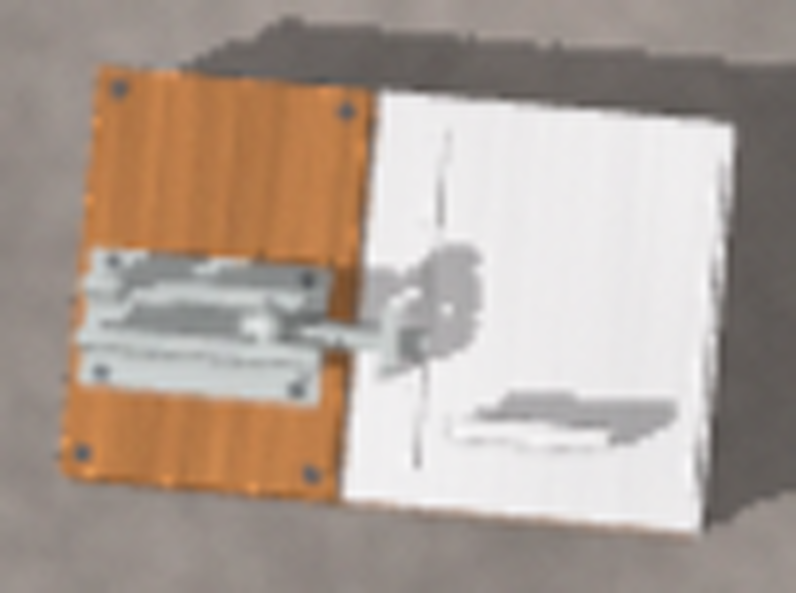

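View pics/scene0c.png

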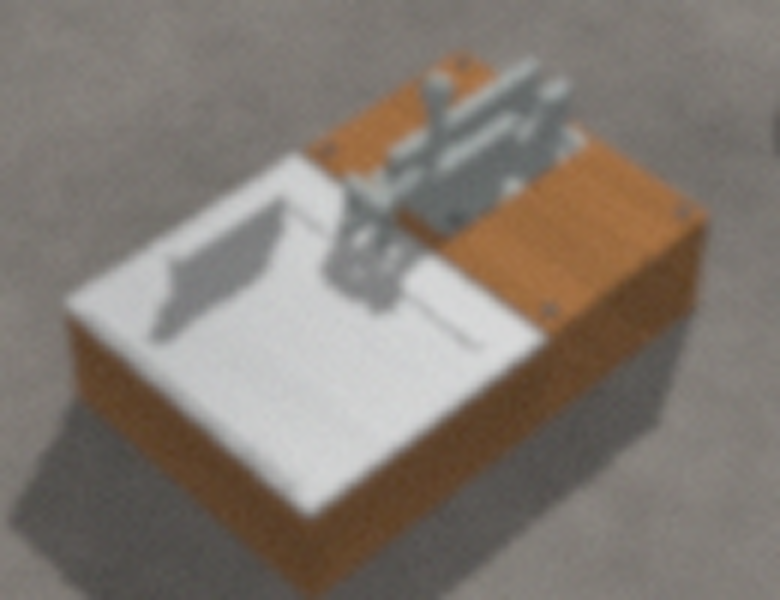

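The enlarged crops show the box top's corners: top crop (98,67), (737,123), (700,533), (62,475); scene crop (708,215), (310,515), (66,303), (460,52). The knob ball is at about top (262,322) and scene (437,82). I'll triangulate these and fit the box pose.

```bash
cat > fit.py <<'E'
from h import *
from scipy.optimize import least_squares
T=load('top0'); S=load('scene0')
tp=lambda u,v:np.array([(u+.5)/7.8-.5+200,(v+.5)/7.8-.5+135])
sp=lambda u,v:np.array([(u+.5)/6-.5+200,(v+.5)/6-.5+165])
pts={'FL':(tp(98,67),sp(708,215)),'FR':(tp(737,123),sp(310,515)),'NR':(tp(700,533),sp(66,303)),'NL':(tp(62,475),sp(460,52)),'ball':(tp(262,322),sp(437,82))}
def tri(a,b):
    f=lambda X:np.r_[proj(T,X)-a,proj(S,X)-b]
    s=least_squares(f,[.5,0,.08]); return s.x,np.abs(s.fun).max()
P={}
for k,(a,b) in pts.items():
    P[k],e=tri(a,b); print(k,P[k].round(4),'res px',round(e,2),'depth top',pw(T,*a).round(4),'scene',pw(S,*b).round(4))
loc={'FL':(.09,.14),'FR':(.09,-.14),'NR':(-.09,-.14),'NL':(-.09,.14)}
def bx(p,l):
    c,s=np.cos(p[2]),np.sin(p[2]); return np.array([p[0]+c*l[0]-s*l[1],p[1]+s*l[0]+c*l[1],l[2]])
g=lambda p:np.concatenate([np.r_[proj(T,bx(p,(*l,p[3])))-pts[k][0],proj(S,bx(p,(*l,p[3])))-pts[k][1]] for k,l in loc.items()])
s=least_squares(g,[.5,0,0,.07]); print('box x,y,yaw,ztop',s.x.round(4),s.fun.round(1))
p=s.x; c,n=np.cos(p[2]),np.sin(p[2]); d=P['ball'][:2]-p[:2]
print('ball in box',np.array([c*d[0]+n*d[1],-n*d[0]+c*d[1],P['ball'][2]]).round(4))
for l in [(-.02,.05,.136),(-.02,.11,.136),(-.055,-.062,.084)]: print(l,bx(p,l).round(4), proj(T,bx(p,l)).round(1),proj(S,bx(p,l)).round(1))
E
python3 fit.py
```

```text
FL [0.6664 0.1105 0.0689] res px 0.16 depth top [ 6.788e-01  1.171e-01 -1.000e-04] scene [ 0.6314  0.1741 -0.0015]
FR [ 0.638  -0.1688  0.0699] res px 0.02 depth top [ 6.485e-01 -1.766e-01  4.000e-04] scene [ 0.638  -0.1688  0.07  ]
NR [ 0.4586 -0.1484  0.07  ] res px 0.11 depth top [ 0.46   -0.1556 -0.0017] scene [ 0.4591 -0.1484  0.0704]
NL [0.4883 0.1286 0.0689] res px 0.0 depth top [0.4882 0.1284 0.0708] scene [0.4878 0.1292 0.0683]
ball [0.5459 0.0368 0.1413] res px 0.46 depth top [0.5467 0.0378 0.145 ] scene [0.5471 0.0329 0.1445]
box x,y,yaw,ztop [ 0.5628 -0.0195 -0.1055  0.0693] [ 0.2 -0.1  0.3  0.  -0.2  0.2  0.  -0.1  0.1 -0.1 -0.3  0.3 -0.2  0.1
  0.1 -0.2]
ball in box [-0.0228  0.0542  0.1413]
(-0.02, 0.05, 0.136) [0.5481 0.0323 0.136 ] [234.9 175.6] [272.5 180.6]
(-0.02, 0.11, 0.136) [0.5545 0.092  0.136 ] [216.5 174. ] [286.3 171.7]
(-0.055, -0.062, 0.084) [ 0.5016 -0.0754  0.084 ] [267.7 190.3] [237.5 205.1]
```

The box fit is good: centre (0.563, -0.0195), yaw -0.1055, top z 0.069, residuals under 0.3 px. The bolt is drawn about 4 mm, which puts the ball at about (0.548, 0.036). I'll move there high up, turning the jaws to lie along the box's y.

Call:
play_rows(plan=[[20,42,10,0,0,-0.04,85],[39,84,20,0,0,-0.08,85],[59,125,30,0,0,-0.12,85],[78,167,30,0,0,-0.16,85],[98,209,30,0,0,-0.2,85],[118,251,30,0,0,-0.24,85],[137,293,30,0,0,-0.28,85],[157,335,30,0,0,-0.32,85],[176,376,30,0,0,-0.36,85],[196,418,30,0,0,-0.4,85],[216,460,30,0,0,-0.44,85],[235,502,30,0,0,-0.46,85]], grip_force=30)

```text
clock: 1.3
tcp_pos: [0.4691, -0.1294, 0.2612]
orientation: [3.137, -0.169, -0.0]
contact_force: [1.0, -0.8, -0.4]
grip_width: 0.0851
```

Call:
play_rows(plan=[[20,42,0,0,0,0,60],[40,84,0,0,0,0,60],[60,126,0,0,0,0,60],[75,158,0,0,0,0,60],[79,166,-20,0,0,0,60],[79,166,-60,0,0,0,60],[79,166,-90,0,0,0,60],[79,166,-95,0,0,0,60],[79,166,-95,0,0,0,60]])

```text
clock: 2.2
tcp_pos: [0.5473, 0.0347, 0.1657]
orientation: [3.137, -0.167, -0.004]
contact_force: [-0.0, -0.1, 0.7]
grip_width: 0.0598
```

```bash
cat > look.py <<'E'
import sys
from h import *
t=sys.argv[1]
F={n:grab(n,n+t) for n in('top','scene')}
a=F['top']['color'][125:221,190:318]; b=F['scene']['color'][120:270,180:330]
a=cv2.resize(a,(512,384),interpolation=cv2.INTER_CUBIC) 
b=cv2.resize(b,(750,750),interpolation=cv2.INTER_CUBIC)[0:600]
a=cv2.resize(F['top']['color'][130:215,195:305],None,fx=7,fy=7,interpolation=cv2.INTER_CUBIC)
cv2.imwrite(f'pics/t{t}.png',a); cv2.imwrite(f'pics/s{t}.png',b)
o=r.get_obs(); print(o['clock'],o['tcp_pos'].round(4),o['contact_force'].round(1),o['grip_width'].round(4))
E
python3 look.py 1
```

```text
Traceback (most recent call last):
  File "look.py", line 10, in <module>
    o=r.get_obs(); print(o['clock'],o['tcp_pos'].round(4),o['contact_force'].round(1),o['grip_width'].round(4))
                                                                                      ^^^^^^^^^^^^^^^^^^^^^
AttributeError: 'float' object has no attribute 'round'
```

View pics/s1.png

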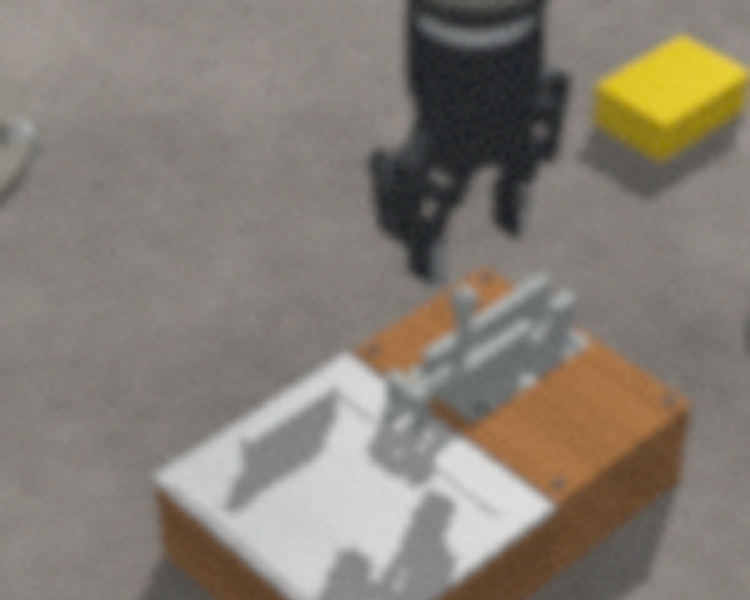

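The picture shows the open fingers (425,270) and (512,225) straddling the knob ball at (463,297). I'll descend and grip it.

Call:
play_rows(plan=[[0,0,-25,0,0,0,60],[0,0,-45,0,0,0,60],[0,0,-49,0,0,0,60],[0,0,-49,0,0,0,30],[0,0,-49,0,0,0,8],[0,0,-49,0,0,0,8],[0,0,-49,0,0,0,8],[0,0,-49,0,0,0,8],[0,0,-49,0,0,0,8]], grip_force=30)

```text
clock: 3.2
tcp_pos: [0.5491, 0.0349, 0.1187]
orientation: [-3.137, 0.167, -0.004]
contact_force: [-0.6, -0.2, 6.7]
grip_width: 0.0159
```

```bash
sed -i "s/o\['grip_width'\].round(4)/o['grip_width']/" look.py; python3 look.py 2
```

```text
3.3 [0.5491 0.0349 0.1187] [-0.7 -1.1  6.7] 0.015744740483084666
```

View pics/s2.png

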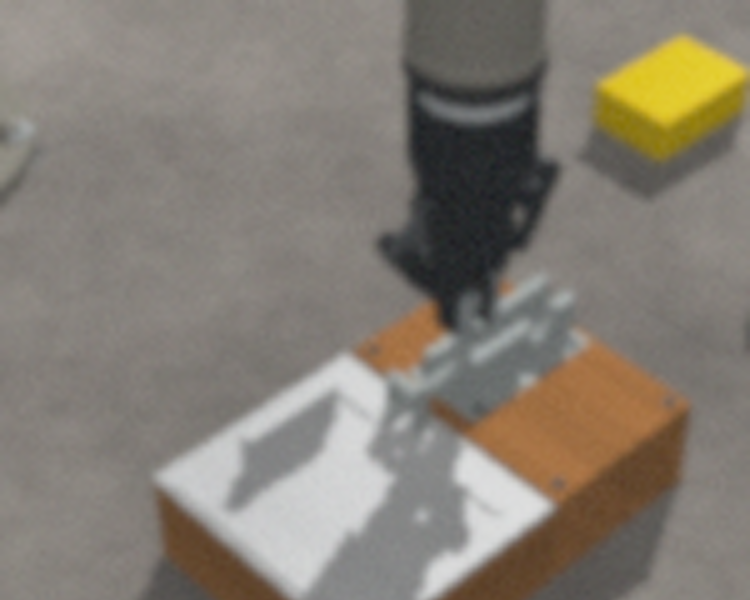

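It closed at 15.8 mm on an 18 mm ball, with 6.7 N upward, so I'm gripping above the equator. I'll open a little, go 5 mm lower and regrip.

Call:
play_rows(plan=[[0,0,0,0,0,0,30],[0,0,0,0,0,0,30],[0,0,-5,0,0,0,30],[0,0,-6,0,0,0,30],[0,0,-6,0,0,0,8],[0,0,-6,0,0,0,8],[0,0,-6,0,0,0,8],[0,0,-6,0,0,0,8]], grip_force=30)

```text
clock: 4.1
tcp_pos: [0.5475, 0.0348, 0.1109]
orientation: [3.137, -0.167, -0.001]
contact_force: [0.4, 0.3, -3.7]
grip_width: 0.0154
```

Call:
play_rows(plan=[[0.6,6,0,0,0,0,8],[1.3,12,0,0,0,0,8],[1.9,18,0,0,0,0,8],[2.5,24,0,0,0,0,8],[3.2,30,0,0,0,0,8],[3.8,36,0,0,0,0,8],[4.5,42,0,0,0,0,8],[5.1,48,0,0,0,0,8],[5.7,54,0,0,0,0,8],[5.7,54,0,0,0,0,8]])

```text
clock: 5.1
tcp_pos: [0.5534, 0.0903, 0.1111]
orientation: [-3.136, 0.164, 0.0]
contact_force: [-0.2, 0.9, -10.5]
grip_width: 0.0162
```

```bash
python3 look.py 3
```

```text
5.2 [0.5534 0.0897 0.1111] [  0.3   1.6 -11.2] 0.01620101752644674
```

View pics/s3.png

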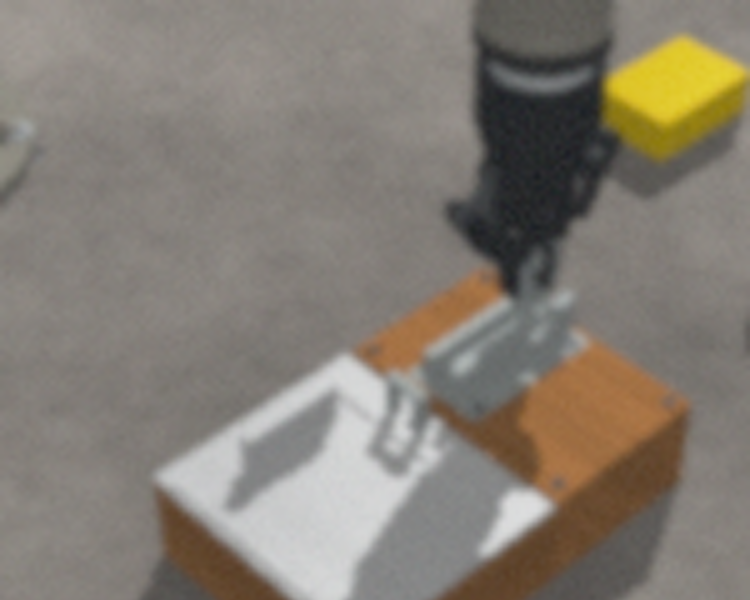

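The bolt is out of the staple and the stem now stands at the notch, at about (530,290). I'll feel for the end stop gently, easing up 2 mm as I go.

Call:
play_rows(plan=[[0.1,1,1,0,0,0,8],[0.2,2,2,0,0,0,8],[0.3,3,2,0,0,0,8],[0.3,3,2,0,0,0,8]])

```text
clock: 5.6
tcp_pos: [0.5522, 0.0904, 0.1114]
orientation: [3.135, -0.168, -0.006]
contact_force: [2.2, -0.9, -25.9]
grip_width: 0.016
```

Call:
play_rows(plan=[[0,0,-1.5,0,0,0,8],[0,0,-3,0,0,0,8],[0.1,1,-3,0,0,0,8],[0.1,1,-3,0,0,0,8],[0.1,1,-3,0,0,0,8]])

```text
clock: 6.1
tcp_pos: [0.5545, 0.0924, 0.111]
orientation: [3.137, -0.167, 0.002]
contact_force: [-0.6, -3.4, -6.5]
grip_width: 0.0162
```

```bash
python3 look.py 4
```

```text
6.2 [0.5545 0.0924 0.111 ] [-0.2 -4.  -4.8] 0.015990348503736672
```

View pics/s4.png

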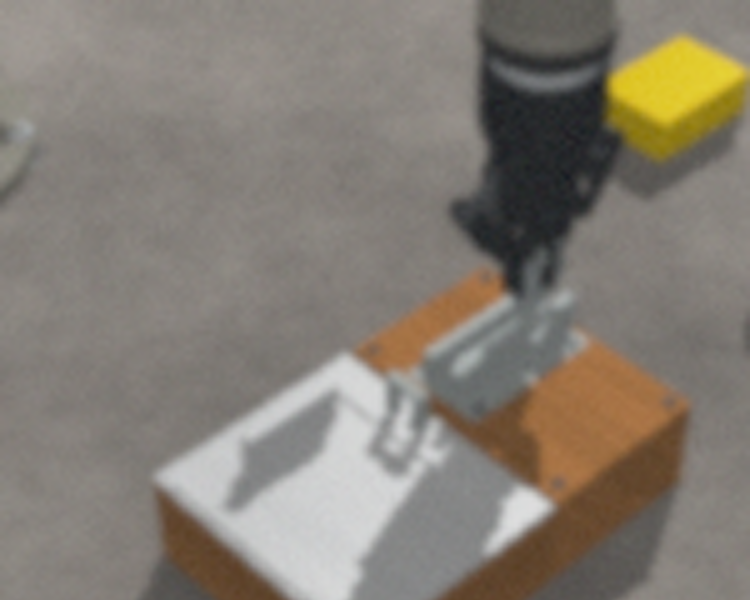

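View pics/t4.png

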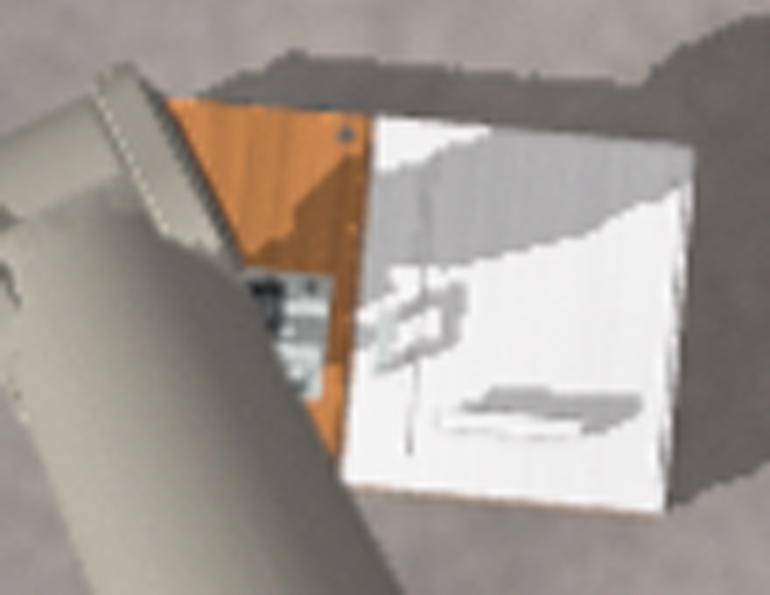

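The TCP is now at box y 0.110 with -4 N on it, so the bolt is at its stop. Next I'll lean the knob along its 50 mm arc to about 0.6 rad, backing off the stop by 1 mm and using a light grip.

Call:
play_rows(plan=[[2.5,-1,-0.1,0,0,0,8],[5,-1.5,-0.3,0,0,0,8],[9.9,-2,-1,0,0,0,8],[14.7,-2.6,-2.2,0,0,0,8],[19.4,-3.1,-3.9,0,0,0,8],[23.8,-3.5,-6.1,0,0,0,8],[28,-4,-8.7,0,0,0,8],[28,-4,-8.7,0,0,0,8]], grip_force=20)

```text
clock: 7.0
tcp_pos: [0.5836, 0.089, 0.1018]
orientation: [-3.136, 0.167, -0.003]
contact_force: [0.6, -1.0, 5.6]
grip_width: 0.0157
```

```bash
python3 look.py 5
```

```text
7.1 [0.5831 0.0891 0.1021] [ 0.4 -1.8  5.6] 0.01565979463849424
```

View pics/s5.png

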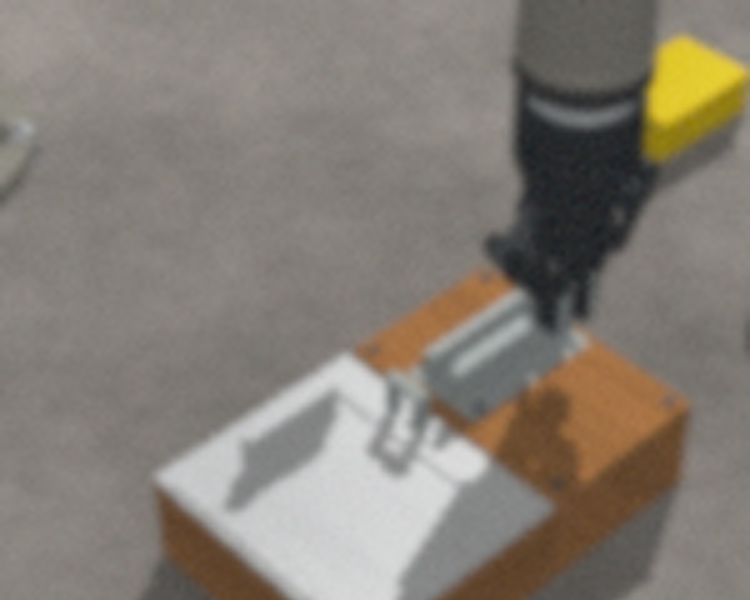

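The knob is following, with light forces and the ball still in the jaws at about (560,305). I'll lead it to about 1.05 rad, then release.

Call:
play_rows(plan=[[4,-0.4,-3.1,0,0,0,8],[7.7,-0.8,-6.5,0,0,0,8],[11,-1.2,-10.2,0,0,0,8],[13.8,-1.5,-14.3,0,0,0,8],[15,-1.6,-16.4,0,0,0,8],[15,-1.6,-16.4,0,0,0,8],[15,-1.6,-16.4,0,0,0,40],[15,-1.6,-16.4,0,0,0,40],[15,-1.6,-16.4,0,0,0,40],[15,-1.6,-16.4,0,0,0,40]])

```text
clock: 8.1
tcp_pos: [0.5967, 0.0872, 0.0851]
orientation: [3.137, -0.167, -0.001]
contact_force: [-0.6, 0.9, 0.1]
grip_width: 0.0401
```

```bash
python3 look.py 6
```

```text
8.2 [0.5968 0.0872 0.0852] [ 0.6  0.1 -0.8] 0.03982717715172862
```

View pics/s6.png

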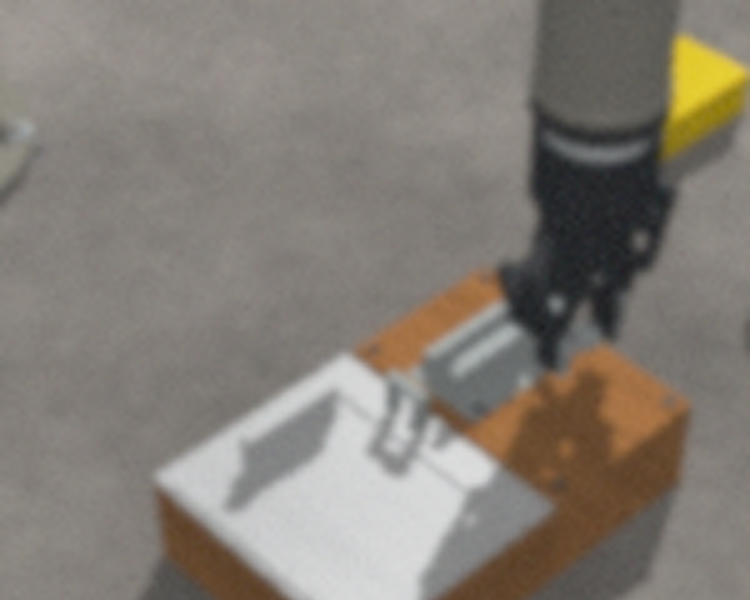

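The jaws are open around the parked ball. I'll retreat straight up and move across to the near side of the lid pull, closing the fingers on the way.

Call:
play_rows(plan=[[0,0,30,0,0,0,40],[0,0,70,0,0,0,40],[0,0,100,0,0,0,20],[-20,-27,105,0,0,0,0],[-48,-64,105,0,0,0,0],[-76,-101,105,0,0,0,0],[-104,-138,105,0,0,0,0],[-120,-160,100,0,0,0,0],[-120,-160,90,0,0,0,0]])

```text
clock: 9.1
tcp_pos: [0.4749, -0.0769, 0.1755]
orientation: [3.134, -0.177, 0.0]
contact_force: [1.4, 0.5, -0.2]
grip_width: -0.0001
```

```bash
python3 look.py 7
```

```text
9.2 [ 0.4762 -0.073   0.1744] [ 1.5 -0.3  0.6] 0.00015474500451606913
```

View pics/s7.png

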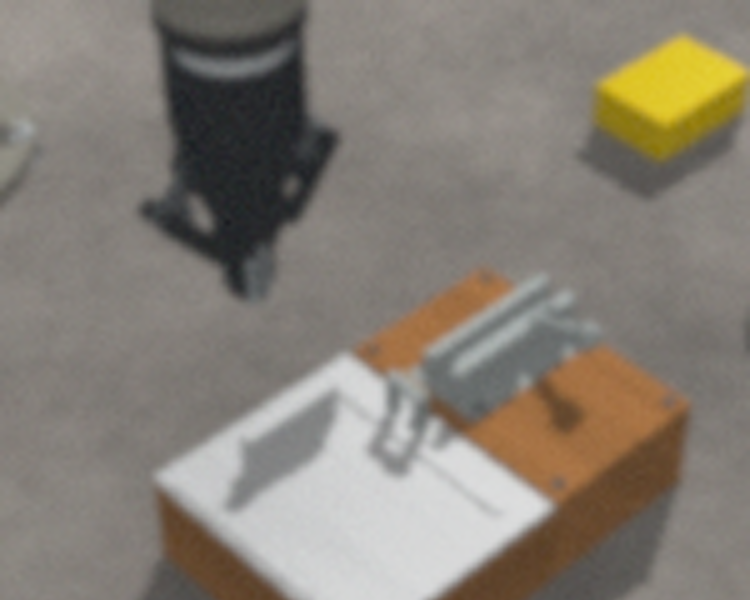

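View pics/t7.png

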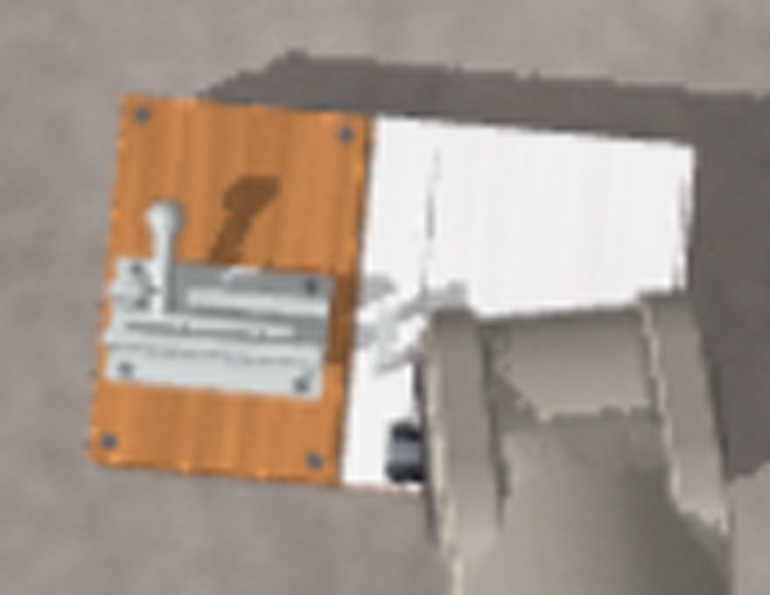

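The top view shows the knob lying over through the notch, with its ball at (163,217), clear of the staple. I'll check the lean angle numerically.

```bash
python3 - <<'E'
from h import *
T=load('top7');S=load('scene7')
p=(.5628,-.0195,-.1055);c,s=np.cos(p[2]),np.sin(p[2])
def w(l): return np.array([p[0]+c*l[0]-s*l[1],p[1]+s*l[0]+c*l[1],l[2]])
print('measured T',(163+.5)/7-.5+195,(217+.5)/7-.5+130,'S',(597+.5)/5-.5+180,(330+.5)/5-.5+120)
for th in(1.0,1.15,1.25):
  for y in(.105,.110):
    X=w((-.02+.05*np.sin(th),y,.086+.05*np.cos(th))); print(th,y,proj(T,X).round(1),proj(S,X).round(1))
E
```

```text
measured T 217.85714285714286 160.57142857142858 S 299.0 185.6
1.0 0.105 [219.7 162.1] [294.8 184.6]
1.0 0.11 [218.2 162. ] [295.9 183.8]
1.15 0.105 [220.  161.3] [295.5 186.7]
1.15 0.11 [218.5 161.2] [296.6 186. ]
1.25 0.105 [220.1 160.9] [295.9 188.1]
1.25 0.11 [218.6 160.8] [297.  187.4]
```

That fits a lean of about 1.2 rad or more with the bolt at y 0.110, so it's parked. Now I'll lower behind the pull and push gently.

Call:
play_rows(plan=[[0,0,-40,0,0,0,0],[0,0,-75,0,0,0,0],[0,0,-92,0,0,0,0],[0,0,-95,0,0,0,0],[0,0,-95,0,0,0,0],[4,-0.4,-95,0,0,0,0],[8,-0.8,-95,0,0,0,0],[12,-1.3,-95,0,0,0,0],[16,-1.7,-95,0,0,0,0],[20,-2.1,-95,0,0,0,0]])

```text
clock: 10.2
tcp_pos: [0.4973, -0.075, 0.0805]
orientation: [3.137, -0.167, 0.0]
contact_force: [-1.3, 0.3, 1.9]
grip_width: 0.0
```

```bash
python3 look.py 8
```

```text
10.3 [ 0.4978 -0.0751  0.0804] [ 0.  -0.1  0.4] -4.609338868126498e-05
```

View pics/s8.png

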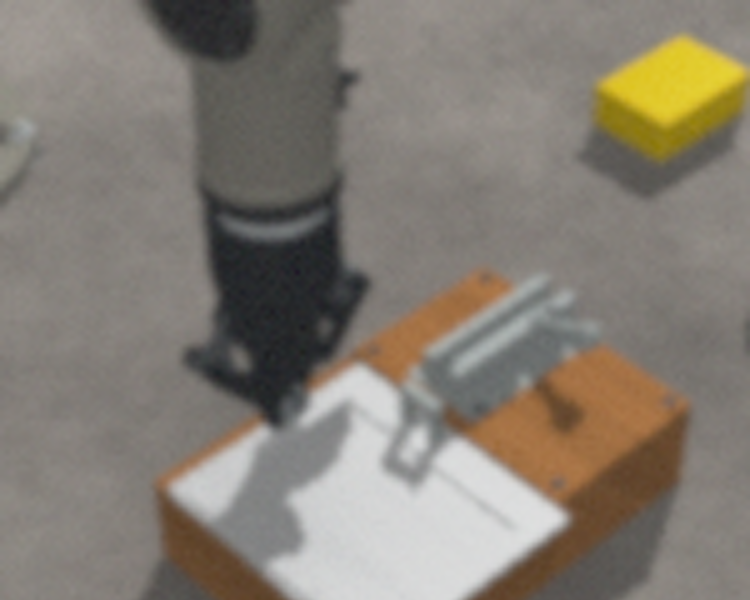

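The lid is moving, about 12 mm open so far. I'll continue to about 105 mm.

Call:
play_rows(plan=[[8,-0.8,0,0,0,0,0],[16,-1.7,0,0,0,0,0],[24,-2.5,0,0,0,0,0],[32,-3.4,0,0,0,0,0],[40,-4.2,0,0,0,0,0],[48,-5.1,0,0,0,0,0],[56,-5.9,0,0,0,0,0],[64,-6.8,0,0,0,0,0],[72,-7.6,0,0,0,0,0],[80,-8.5,0,0,0,0,0],[87,-9.2,0,0,0,0,0],[92,-9.7,0,0,0,0,0]])

```text
clock: 11.5
tcp_pos: [0.5898, -0.0846, 0.0803]
orientation: [-3.137, 0.167, -0.001]
contact_force: [-2.4, -1.2, 0.9]
grip_width: 0.0003
```

Call:
play_rows(plan=[[1,-0.1,0,0,0,0,0],[2,-0.2,0,0,0,0,0],[3,-0.3,0,0,0,0,0],[4,-0.4,0,0,0,0,0],[4,-0.4,0,0,0,0,0]])

```text
clock: 12.0
tcp_pos: [0.5931, -0.0848, 0.0803]
orientation: [-3.137, 0.167, -0.001]
contact_force: [-0.5, 0.1, 0.7]
grip_width: -0.0001
```

Call:
play_rows(plan=[[1,-0.1,0,0,0,0,0],[2,-0.2,0,0,0,0,0],[2,-0.2,0,0,0,0,0]])

```text
clock: 12.3
tcp_pos: [0.595, -0.085, 0.0803]
orientation: [-3.137, 0.167, 0.0]
contact_force: [-1.1, -0.2, 1.6]
grip_width: 0.0001
```

Call:
play_rows(plan=[[1,-0.1,0,0,0,0,0],[1.5,-0.2,0,0,0,0,0],[1.5,-0.2,0,0,0,0,0]])

```text
clock: 12.6
tcp_pos: [0.595, -0.0851, 0.08]
orientation: [3.137, -0.166, -0.005]
contact_force: [-6.5, 1.4, 4.5]
grip_width: 0.0002
```

The stop is felt: -6.5 N and no further motion. One small extra push to confirm, then I'll back off and lift.

Call:
play_rows(plan=[[1,-0.1,0,0,0,0,0],[1,-0.1,0,0,0,0,0]])

```text
clock: 12.8
tcp_pos: [0.595, -0.0852, 0.0798]
orientation: [3.137, -0.167, -0.008]
contact_force: [-9.7, 1.2, 7.8]
grip_width: 0.0003
```

Call:
play_rows(plan=[[-5,0.5,0,0,0,0,0],[-12,1.3,0,0,0,0,0],[-15,1.6,20,0,0,0,0],[-15,1.6,60,0,0,0,0],[-15,1.6,100,0,0,0,0],[-30,-40,130,0,0,0,0],[-50,-80,150,0,0,0,0],[-70,-120,150,0,0,0,0],[-90,-165,150,0,0,0,0],[-110,-210,150,0,0,0,0],[-110,-210,150,0,0,0,0]])

```text
clock: 13.9
tcp_pos: [0.483, -0.304, 0.2303]
orientation: [3.132, -0.186, -0.001]
contact_force: [-0.0, 0.6, -0.1]
grip_width: -0.0
```

```bash
python3 look.py 9
```

```text
14.0 [ 0.4868 -0.297   0.2303] [ 1.1  0.4 -0.9] -0.0002379942347411268
```

View pics/s9.png

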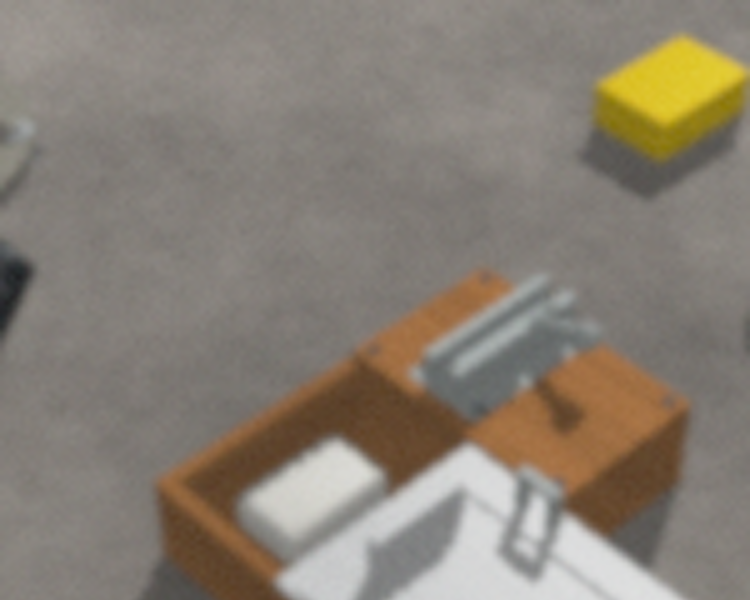

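View pics/top9.png

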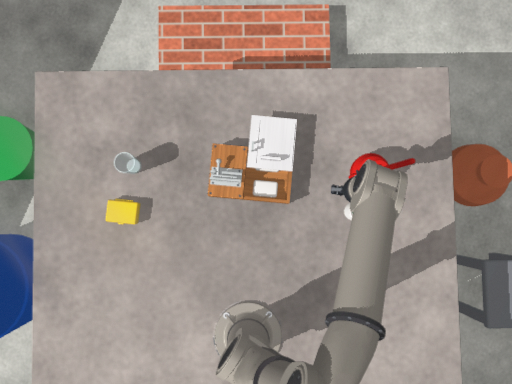

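View pics/t9.png

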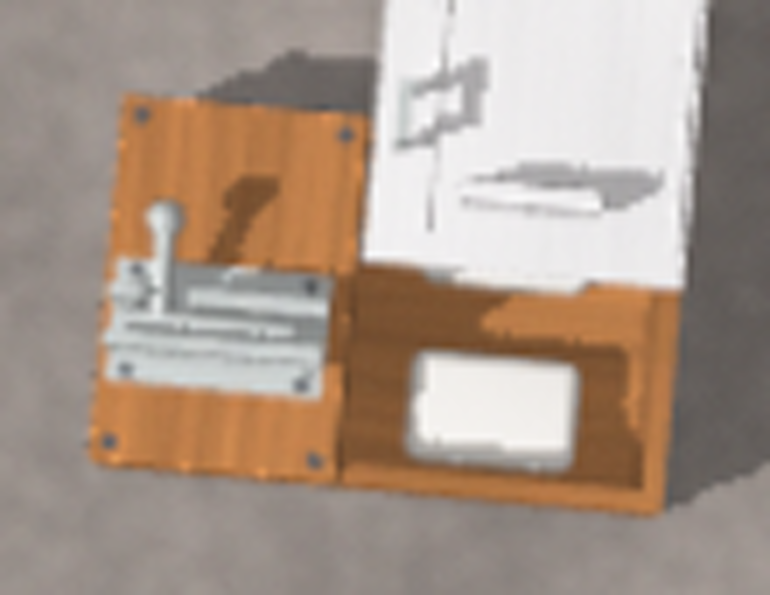

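The lid's pull has moved from (515,428) to (533,198) in the top crop, about 33 px or 110 mm, so it's fully open. The knob is still lying in the notch. I'll compare the bystanders with the first pictures.

```bash
python3 - <<'E'
from h import *
for n,w in(('scene',{'pot':(110,220,190,335),'soap/tumbler':(290,120,365,175)}),('top',{'soap/tumbler':(95,145,150,230)})):
    a=load(n+'0')['color'].astype(int);b=load(n+'9')['color'].astype(int)
    for k,(x0,y0,x1,y1) in w.items():
        d=np.abs(a-b)[y0:y1,x0:x1].max(2); print(n,k,(d>40).sum(),d.size)
cv2.imwrite('pics/pot9.png',cv2.resize(np.hstack([load('scene0')['color'][210:340,90:220],load('scene9')['color'][210:340,90:220]]),None,fx=3,fy=3))
E
```

```text
scene pot 324 9200
scene soap/tumbler 0 4125
top soap/tumbler 0 4675
```

View pics/pot9.png

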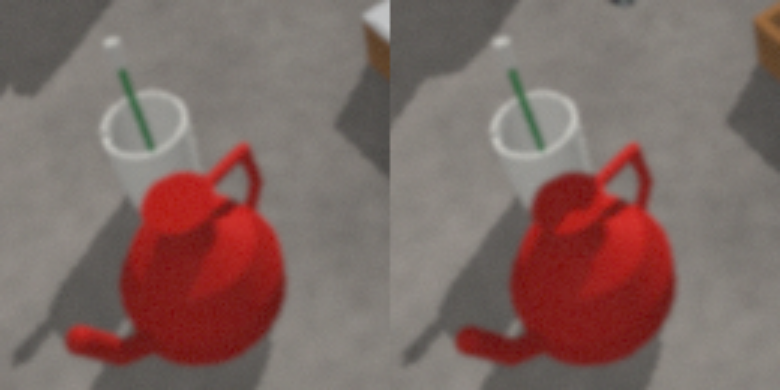

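The pot and cup look the same in both pictures; the 324 changed pixels are the arm's shadow. The soap case and tumbler haven't moved either. Handing in.

```bash
python3 -c "
from bench import r
print(r.get_obs()['contact_force']); print(r.hand_in())"
```

```text
[ 1.13050148  0.42599565 -0.86044877]
the job is handed in; nothing more can be done
None
```

The wash box is open: the bolt is drawn and parked in the side notch, and the lid is slid fully back. I handed the job in at about 14 s.

- **Bolt and knob:** I gripped the knob ball and drew the bolt until it met its stop, about 60 mm by the tool position. I then led the knob over to about 1.05 rad and let it drop into the notch. In the top view the ball fits a lean of about 1.2 rad or more. The scene view agrees less closely, about 2 px off.
- **Lid:** I pushed it by its pull with closed fingers until it stopped, at about 10 N with no further movement. It had moved about 110 mm in the pictures. The final picture shows the box open, the knob still parked and the robot clear.
- **Other things on the ledge:** the soap case and tumbler are unchanged between the first and last pictures. Only the arm's shadow changed on the pot and cup.
- **Hitches:** my first grip on the ball was slightly too high, so I gripped again lower. While feeling for the bolt's stop I pulled upward on the ball, which read about 26 N at the end of that move. I eased it off straight away; all other readings were about 11 N or less.

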